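# Switch the skiving machine's lock knob from rest to work

### The arm

A 6-joint arm with a two-finger parallel gripper is mounted at the origin on the work surface. World frame = base frame: x ahead of the robot, y to its left, z up, the work surface at z = 0. Lengths are in m, angles in rad, forces in N, time in s.
With the tool pointing down it reaches from about 0.425 to 0.95 m from the base axis. Payload 14.7 kg.
Tool frame: the origin (TCP) lies at the very end of the fingers, on their centre line; the grasp point (between the pads) lies 19 mm behind it; x points along the fingers, y is the direction in which the jaws open and shut, and the axes are right-handed (so a half turn about x gives the same grasp; the last joint's range is limited). The gripper opens to 85 mm and grips with 20 to 120 N. Pads are 22 mm wide; open, the fingers measure 114 mm over their backs; the gripper's body (76 mm by 85 mm) begins 54 mm behind the grasp point. The pads swing forward as they close: fully open they stand 13 mm farther back than shut.
Start: joints at [1.097, 0.48, 1.596, -0, 1.065, -0.047], TCP at [0.269, 0.592, 0.231] pointing down, gripper open.
Joint ranges: [-2.75, 2.75], [-0.82, 2.05], [0.23, 2.67], [-1.56, 4.7], [0.09, 2.69], [-2.92, 2.92]. Speed limits (rad/s): [1.89, 1.89, 2.39, 3.01, 3.01, 3.01].

### API

Orientations are given as a unit quaternion [w, x, y, z].
In Python, from station import r gives the robot as it stands.
- The arm moves only by the tool apply_moves, never from a script. Its argument "commands" is one flat list of numbers, 6 for each row, row after row: the shift along the tool's x, y, z in m, then the turn, a rotation vector about the tool's x, y, z in rad. In form: [tx, ty, tz, rx, ry, rz, tx, ty, tz, rx, ry, rz, ...]. A call has 1 to 12 rows; each row shifts and turns the commanded pose from where the row before left it, along the tool's axes as they then stand; what a row does not reach is not made up. A row lasts 1/12 s, in which the tool goes at most 41.7 mm and 7.16 degrees, less where a joint would pass 70% of its speed; a pose out of reach is approached as far as the arm can. A call with a gripper value outside its range is refused whole. "fingers" is the opening, from 0 (shut) to 1 (fully open), set as the call begins (left out, the last holds). The fingers move at their own pace and stop on an object; "grip_force" is the grip in N (left out, the last holds). Time passes only in rows, so rows that do not move let the fingers close. It gives the time, the measured TCP pose, the force and the opening at its end, in the units of the state.
- r.get_obs(): the state, without advancing time (a new reading comes with each control period).
- r.get_image(name): name is "side" or "top"; returns the picture (480x640x3 uint8, blue, green, red); there is no depth.
- r.calibration(name): a dict with "fovy" (degrees; the focal length in pixels is half the picture's height over the tangent of half this angle, whatever the lens; pixels are square), "cx", "cy" (the principal point, pixels), "camera_from_world" (4x4, takes a point from world to camera coordinates). Camera axes: x right, y down, z forward; pixel columns grow to the right and rows downward; lengths in m; the calibration is good to about 2 mm. A picture is of the moment at which its call begins. calibration takes no time and is no camera call.
- r.job_done(): hands the job in, once; it reports no verdict.
The state is a dict: "time_s": time; "joint_positions": joint angles; "qd": joint speeds; "tau": joint torques, N m; "tool_pos": TCP position; "ee_rot": TCP orientation; "wrist_force": force on the tool from outside, world axes, zero at the start; "wrist_torque": the same for the moment, N m; "gripper_width": finger opening in m.
Only numpy, scipy, OpenCV 4.12 (cv2) and the standard library are available. Lean on these libraries where they do the work, as an engineer would, in place of code of your own. Each camera call takes 0.05 s, during which the arm holds its last target.

### The job

Set the leather skiving machine to work: pull its black knob up out of its catch, turn it clockwise to the three-dot work mark, feel there, between the first dot and the last, for the catch's notch and push the knob fully home in it, then let go. Be gentle: never force the knob against its catch, and leave the jar, the wooden slicker and the brass weight where they stand.

Things in the scene. Friction and masses are not known exactly. Their poses are not given: they have to be found in the camera images.
- machine: Bench-top skiving machine, fixed: grey, aluminium deck 200 x 310 mm, deck top 100 mm above the bench. Origin: centre of its underside; z up, -x its front, +y its left. The knob's vertical axis is at x 0, y +60 mm. Its head (180 mm tall) stands at y -93 to -138 mm, a hand wheel at -155 to -173. On the deck, 52 mm from the knob's axis, an arc marks rest (at the front), three dots work.
- knob: Black knob: disc 72 mm in diameter, 8 mm thick, with a grip bar on it 44 mm long, 12 mm wide, 30 mm tall. Origin: centre of the disc's underside, axes as knob_grip. Under it towards the pointer, 32 mm from the axis, hangs a hidden steel lug 4 mm wide that engages the catch ring in the collar.
- knob_grip (a point): On the knob's axis, in its grip bar: 12 mm below the bar's top, 18 mm above the disc's upper face; 141 mm above the bench with the knob home. x along the bar, the pointer end (white line on top) at -x, z up.
- pull (a joint): How far the knob is pulled up, m: 0 home, 0.012 upper stop. No spring: about 2 N of friction holds it where it is left. The lug is clear of the catch ring when pulled more than 7 mm. Let down on a land of the ring it stops at about 6 mm; in the rest recess or the work notch it goes down to 0.
- turn (a joint): Knob angle, rad, growing clockwise from above; 0: pointer to the machine's front (-x), pi/2: to its left (+y). Stops at -0.6, 1.6. Starts near 0, home in the rest recess (which can reach to 0.70), with 0.04 rad or more of play. The unseen work notch is centred somewhere from 0.78 to 1.38 (dots at 0.78, 1.08, 1.38), differently each time, and takes the lug within 0.05 rad of its centre.
- collar: Seat of the hidden catch ring, fixed in the machine inside a dark steel collar (82 mm in diameter, rim 114 mm above the bench); origin on the knob's axis at deck height, axes as the machine's. The ring bears at most 25 N from the knob's lug, downwards or sideways.
- jar: Amber jar with a steel lid, 60 mm diameter, 75 mm tall, stands at the right of the machine; origin at its foot. Leave alone.
- slicker: Turned wooden edge slicker standing upright, 44 mm diameter, 83 mm tall, at the left of the machine; origin at its foot. Leave alone.
- weight: Brass weight with a small button, 60 mm diameter, 56 mm tall, behind the machine; origin at its foot. Leave alone.

How it is judged:
On the way, in this order (a step that is already met when the one before it is completed fails the run):
1. the knob is pulled out clear of its catch (more than 7.5 mm) (value of joint pull above 0.0075 m), for 0.1 s.
2. it is turned to the work sector (beyond 0.66 rad) while still out (value of joint turn above 0.66 rad and value of joint pull above 0.005 m), for 0.05 s.
At the end, for the whole second after the job is handed in: The knob is home in the work notch: pulled out less than 1.5 mm, turned to between 0.705 and 1.48 rad, let go; jar, slicker and weight within 20 mm of where they stood (value of joint pull below 0.0015 m and value of joint turn between 0.705 and 1.48 rad and contact force between the fingers and machine below 0.1 N and distance of each of jar, slicker, weight from where it was at the start of the episode below 0.02 m); the robot touches nothing.
It fails at once if the knob's lug pressed or turned against the catch with more than 25 N (contact force between collar and knob above 25 N).
It fails at once if jar, slicker or weight shifted more than 20 mm (distance of any of jar, slicker, weight from where it was at the start of the episode above 0.02 m).
It also fails if it takes over 64 s, if anything falls off the work surface, if the arm or the gripper's body presses on something with over 40 N, if the wrist force passes 120 N, or if a joint passes its speed limit or range.

## Working session

There is one attempt and no reset: what is moved stays moved. The work goes in short steps, Python scripts to look and compute and a tool call to move; the robot and the scene stay as the last step left them, time stands still between calls to the robot, and variables do not carry over. Pictures are saved under pics/ and viewed, and the job is handed in when it is done.

Besides the shell and the picture viewer there is one more tool, called as name(argument=value, ...) on one line, values as JSON. apply_moves: Moves the arm, as the interface text tells. Its arguments: {"type":"object","properties":{"commands":{"type":"array","items":{"type":"number"}},"fingers":{"type":"number"},"grip_force":{"type":"number"}},"required":["commands"]}

```bash
mkdir -p pics
python3 - <<'E'
from station import r
import cv2,numpy as np
o=r.get_obs()
for k,v in o.items(): print(k,np.round(v,4))
for n in("side","top"):
    cv2.imwrite(f"pics/{n}0.png",r.get_image(n)); c=r.calibration(n); print(n,c)
E
```

```text
time_s 0.0
joint_positions [ 1.0974  0.4809  1.5969  0.      1.0651 -0.0466]
qd [-0.0012  0.0007 -0.0006  0.0023  0.0009 -0.    ]
tau [ 1.90000e-03 -9.50659e+01 -4.30179e+01  2.00000e-04  1.23000e-02
 -0.00000e+00]
tool_pos [0.2689 0.5913 0.2307]
ee_rot [ 0.691   0.1493  0.6912 -0.1502]
wrist_force [-0.2755  0.8724 -0.1751]
wrist_torque [ 0.0039 -0.0343  0.0305]
gripper_width 0.0852
side {'fovy': 57.28567753277751, 'cx': 319.53158761143266, 'cy': 239.14865951621582, 'camera_from_world': array([[ 0.86817167, -0.49617773,  0.00925279, -0.5069417 ],
       [-0.38066611, -0.67778926, -0.62904295,  0.31248388],
       [ 0.31838855,  0.54259504, -0.77731548,  0.65436479],
       [ 0.        ,  0.        ,  0.        ,  1.        ]])}
top {'fovy': 51.03622964428092, 'cx': 329.0145303976802, 'cy': 241.85381142449046, 'camera_from_world': array([[ 6.36776473e-03, -9.99979705e-01, -2.03016645e-04,
        -9.29047582e-03],
       [-9.76380534e-01, -6.17364136e-03, -2.15969762e-01,
         5.99232909e-01],
       [ 2.15964126e-01,  1.57346614e-03, -9.76400031e-01,
         9.50014035e-01],
       [ 0.00000000e+00,  0.00000000e+00,  0.00000000e+00,
         1.00000000e+00]])}
```

View pics/side0.png

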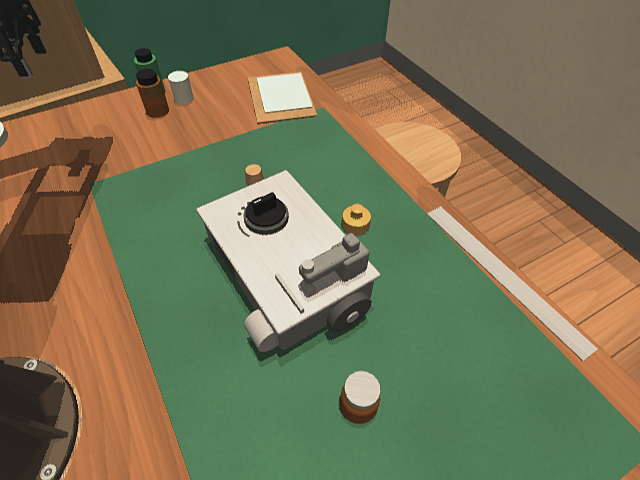

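View pics/top0.png

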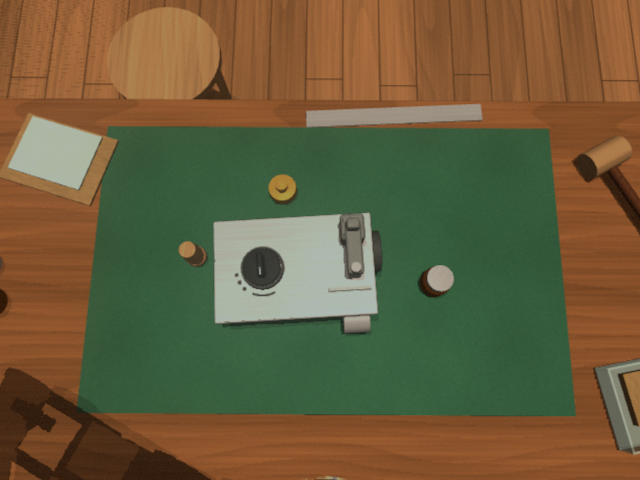

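The side view shows the knob at about (266,213), and the top view shows it at about (262,268). The slicker is near the knob at top (193,253) and the weight is at (282,188). I'll zoom in and measure.

```bash
cat > h.py <<'E'
import numpy as np,cv2
from station import r
def K(n):
    c=r.calibration(n);f=240/np.tan(np.radians(c["fovy"]/2));return c,f
def ray(n,u,v,z):
    c,f=K(n);T=c["camera_from_world"];R=T[:3,:3];C=-R.T@T[:3,3]
    d=R.T@np.array([(u-c["cx"])/f,(v-c["cy"])/f,1]);return C+d*(z-C[2])/d[2]
E
python3 - <<'E'
from h import *
t=cv2.imread("pics/top0.png");s=cv2.imread("pics/side0.png")
a=cv2.resize(t[205:335,180:400],None,fx=3.6,fy=3.6,interpolation=cv2.INTER_CUBIC)
b=cv2.resize(s[160:250,190:330],None,fx=5.6,fy=5.6,interpolation=cv2.INTER_CUBIC)
cv2.imwrite("pics/t0c.png",a);cv2.imwrite("pics/s0c.png",b)
# deck
g=cv2.cvtColor(t,cv2.COLOR_BGR2HSV)
m=((g[...,1]<60)&(g[...,2]>140)).astype(np.uint8);m[:, :205]=0;m[:,385:]=0;m[:205]=0;m[335:]=0
cs,_=cv2.findContours(m,0,2);c=max(cs,key=cv2.contourArea)
print(cv2.minAreaRect(c)); print(cv2.approxPolyDP(c,4,True)[:,0])
k=(t.max(2)<75).astype(np.uint8); k[:, :235]=0;k[:,290:]=0;k[:240]=0;k[288:]=0
cs,_=cv2.findContours(k,0,2);c=max(cs,key=cv2.contourArea);print("knob",cv2.fitEllipse(c),cv2.contourArea(c))
for q in[(214,222),(371,214),(376,314),(216,322)]:print(ray("top",*q,.1))
for z in(.1,.114,.123): print(z,ray("top",*cv2.fitEllipse(c)[0],z),ray("side",266,214,z))
E
```

```text
((293.018310546875, 267.30194091796875), (101.02674102783203, 162.36874389648438), 86.53176879882812)
[[369 214]
 [363 213]
 [364 272]
 [352 279]
 [344 277]
 [340 215]
 [215 222]
 [215 322]
 [376 312]]
knob ((261.7510986328125, 267.712158203125), (39.813350677490234, 40.466983795166016), 136.9832305908203) 1257.0
[0.63020537 0.22091555 0.1       ]
[ 0.64847008 -0.08804846  0.1       ]
[ 0.45259342 -0.09520981  0.1       ]
[0.43572273 0.20629672 0.1       ]
0.1 [0.53977543 0.12378832 0.1       ] [0.5432858  0.13246756 0.1       ]
0.114 [0.53743764 0.12187378 0.114     ] [0.53886562 0.12036466 0.114     ]
0.123 [0.53593478 0.120643   0.123     ] [0.53602407 0.11258423 0.123     ]
```

View pics/t0c.png

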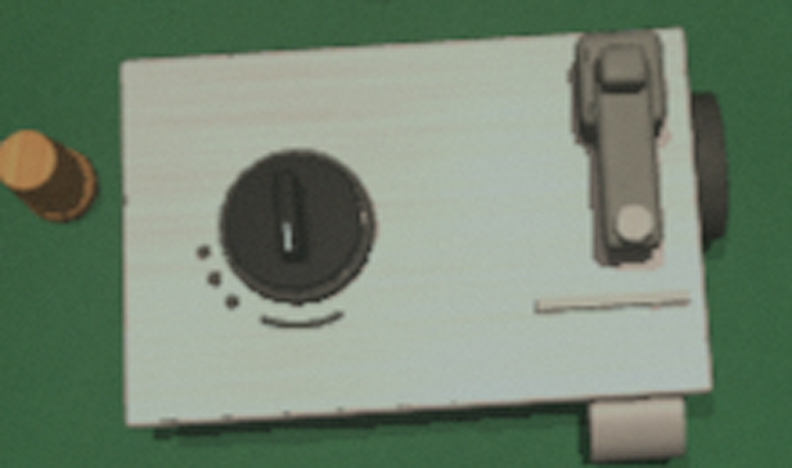

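View pics/s0c.png

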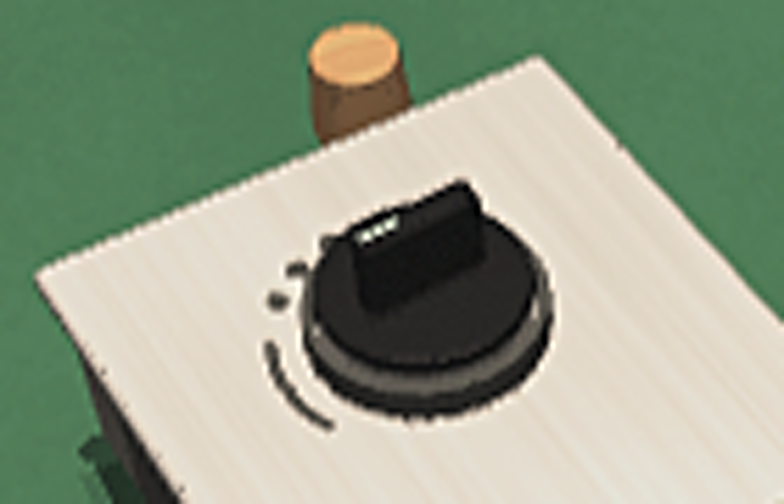

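Run:
```python
from h import *
from scipy.spatial.transform import Rotation as Ro
o=r.get_obs();R=Ro.from_quat(o["ee_rot"],scalar_first=True).as_matrix();print(R.round(3))
t=cv2.imread("pics/top0.png");s=cv2.imread("pics/side0.png")
# bar top ends (crop px -> full)
for p in[(286,172),(290,257)]:
    print(ray("top",180+p[0]/3.6-.4,205+p[1]/3.6-.4,.153))
for p in[(361,240),(464,186)]:
    print("side",ray("side",190+p[0]/5.6-.4,160+p[1]/5.6-.4,.153))
for p in[(203,252),(214,279),(232,302)]:
    w=ray("top",180+p[0]/3.6-.4,205+p[1]/3.6-.4,.1);d=w[:2]-[.538,.121];print("dot",w,np.hypot(*d),np.arctan2(d[1],-d[0]))
# white line
g=cv2.cvtColor(t,cv2.COLOR_BGR2GRAY)[255:285,250:272];ys,xs=np.where(g>130);print(np.c_[xs+250,ys+255].mean(0),len(xs))
```

```text
[[-0.     0.414  0.91 ]
 [-0.001  0.91  -0.414]
 [-1.    -0.001 -0.   ]]
[0.55935324 0.12250578 0.153     ]
[0.51570313 0.11889907 0.153     ]
side [0.52007596 0.12142915 0.153     ]
side [0.55841094 0.12710784 0.153     ]
dot [0.52605936 0.17282833 0.1       ] 0.05318604086042122 1.3443592849723445
dot [0.51159466 0.16630277 0.1       ] 0.052436467888459036 1.043072279322096
dot [0.49937572 0.15619777 0.1       ] 0.052256269898287695 0.7390155940829366
[259.44444444 271.22222222] 9
```

apply_moves(commands=[0,-0.0215,0.03,0,0,0,0,-0.0215,0.03,0,0,0,0,-0.0215,0.03,0,0,0,0,-0.0215,0.03,0,0,0,0,-0.0215,0.03,0,0,0,0,-0.0215,0.03,0,0,0,0,-0.0215,0.03,0,0,0,0,-0.0215,0.03,0,0,0,0,-0.0215,0.03,0,0,0,0,-0.0215,0.03,0,0,0,0,-0.0215,0.03,0,0,0,0,-0.0215,0.03,0,0,0], fingers=1, grip_force=25)

```text
time_s: 1.1
tool_pos: [0.4904, 0.2061, 0.2312]
ee_rot: [0.691, 0.15, 0.691, -0.15]
wrist_force: [1.2, 0.2, -0.1]
gripper_width: 0.0854
```

apply_moves(commands=[0,-0.0197,0.0264,0,0,0,0,-0.0197,0.0264,0,0,0,0,-0.0196,0.0264,0,0,0,0,0,0,-0.1,0,0,0,0,0,-0.1,0,0,0,0,0,-0.1,0,0,0,0,0,-0.1,0,0,0,0,0,-0.097,0,0,0,0,0,0,0,0])

```text
time_s: 1.85
tool_pos: [0.5374, 0.1212, 0.2311]
ee_rot: [0.706, -0.027, 0.707, 0.027]
wrist_force: [-0.1, -0.7, -0.4]
gripper_width: 0.0851
```

Run:
```python
from h import *
from scipy.spatial.transform import Rotation as Ro
o=r.get_obs();R=Ro.from_quat(o["ee_rot"],scalar_first=True).as_matrix();print(R.round(3))
for k,v in o.items(): print(k,np.round(v,4))
cv2.imwrite("pics/s1.png",cv2.resize(r.get_image("side")[80:330,130:430],None,fx=2.4,fy=2.4))
```

```text
[[-0.001 -0.075  0.997]
 [-0.     0.997  0.075]
 [-1.    -0.    -0.001]]
time_s 1.85
joint_positions [ 0.1668  0.3428  1.825  -0.      0.9743 -1.4791]
qd [ 1.500e-03 -1.000e-04  8.000e-04  1.500e-03 -2.000e-04  1.916e-01]
tau [-1.29900e-01 -7.81805e+01 -4.03598e+01 -5.40000e-03  1.70000e-03
 -3.58620e+00]
tool_pos [0.5374 0.1212 0.2311]
ee_rot [ 0.7064 -0.0266  0.7068  0.0265]
wrist_force [-0.1434 -0.7179 -0.4202]
wrist_torque [-0.0332 -0.0092 -0.0491]
gripper_width 0.0851
```

View pics/s1.png

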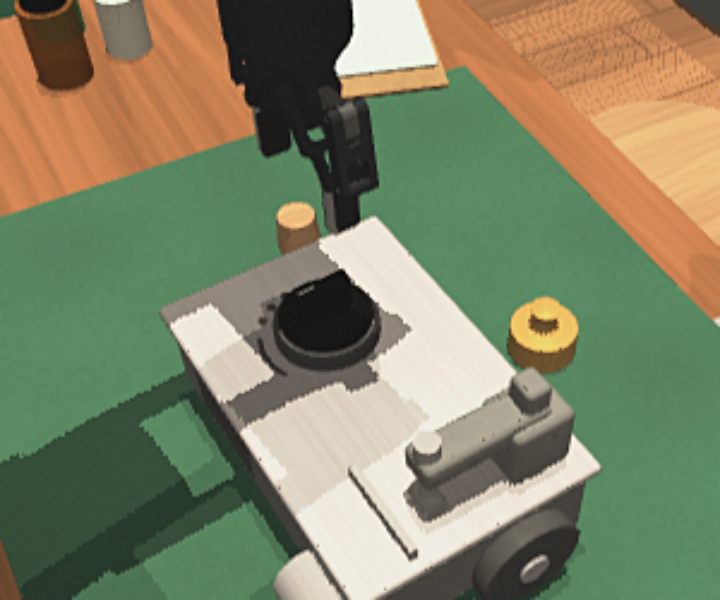

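apply_moves(commands=[0.0102,0,0,0,0,0,0.0102,0,0,0,0,0,0.0102,0,0,0,0,0,0.0102,0,0,0,0,0,0.0102,0,0,0,0,0,0.0102,0,0,0,0,0,0.0102,0,0,0,0,0,0.0102,0,0,0,0,0,0.0102,0,0,0,0,0,0.0102,0,0,0,0,0,0,0,0,0,0,0,0,0,0,0,0,0], fingers=0.35)

```text
time_s: 2.9
tool_pos: [0.5373, 0.1213, 0.1287]
ee_rot: [0.706, -0.025, 0.707, 0.025]
wrist_force: [0.1, 0.4, -0.3]
gripper_width: 0.0293
```

Run:
```python
from h import *
o=r.get_obs()
for k in("tool_pos","wrist_force","gripper_width","time_s"): print(k,np.round(o[k],4))
cv2.imwrite("pics/s2.png",cv2.resize(r.get_image("side")[130:280,170:370],None,fx=3.6,fy=3.6))
cv2.imwrite("pics/t2.png",cv2.resize(r.get_image("top")[190:340,160:360],None,fx=3.6,fy=3.6))
```

```text
tool_pos [0.5373 0.1213 0.1287]
wrist_force [ 0.1063  0.3502 -0.3484]
gripper_width 0.0293
time_s 2.9
```

View pics/s2.png

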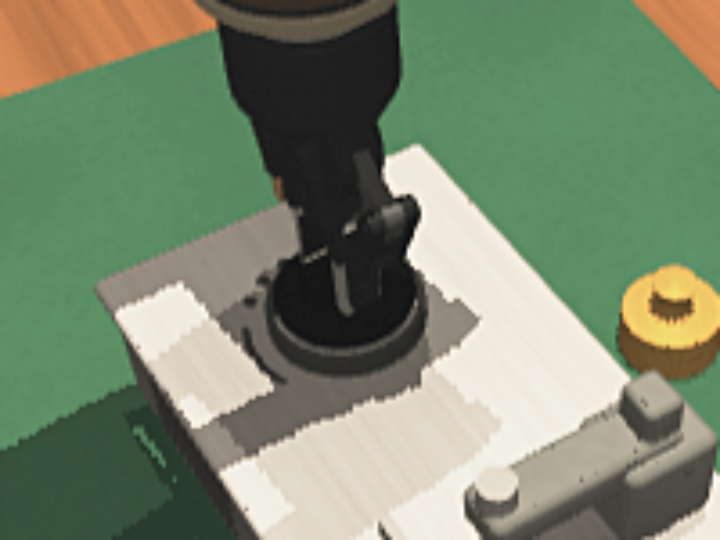

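View pics/t2.png

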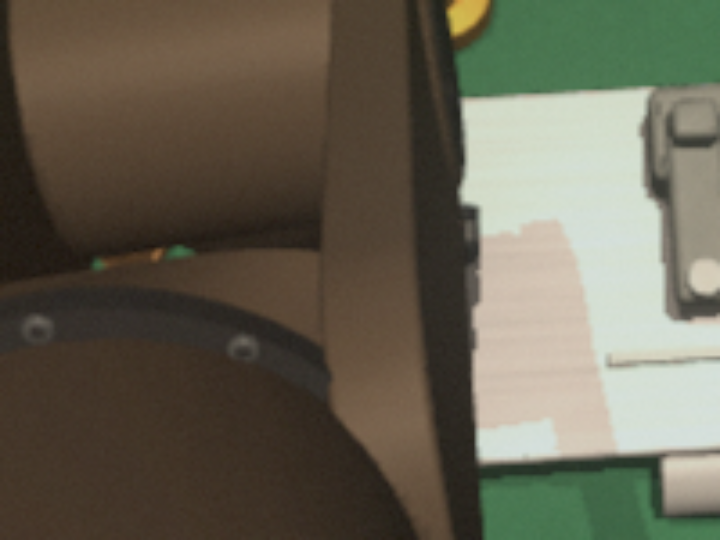

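The side view shows the fingers straddling the bar, with the near finger at (365,285) just over the disc. The arm hides the knob in the top view. No contact force yet, so I'll close.

apply_moves(commands=[0,0,0,0,0,0,0,0,0,0,0,0,0,0,0,0,0,0,0,0,0,0,0,0,0,0,0,0,0,0,0,0,0,0,0,0], fingers=0, grip_force=25)

```text
time_s: 3.5
tool_pos: [0.5382, 0.1223, 0.1301]
ee_rot: [0.707, -0.024, 0.706, 0.025]
wrist_force: [-0.3, 8.3, 3.0]
gripper_width: 0.0116
```

apply_moves(commands=[-0.001,0.001,0,0,0,0,-0.001,0,0,0,0,0,-0.001,0,0,0,0,0,-0.001,0,0,0,0,0])

```text
time_s: 3.83
tool_pos: [0.5381, 0.1225, 0.1337]
ee_rot: [0.707, -0.025, 0.706, 0.025]
wrist_force: [4.1, 3.0, -2.6]
gripper_width: 0.0112
```

```bash
cat > st.py <<'E'
from h import *
from scipy.spatial.transform import Rotation as Ro
o=r.get_obs();R=Ro.from_quat(o["ee_rot"],scalar_first=True).as_matrix()
y=R[:,1];print("yaw_y",round(np.arctan2(y[1],y[0]),4),"Rx",R[:,0].round(4))
for k in("tool_pos","wrist_force","wrist_torque","gripper_width","time_s"): print(k,np.round(o[k],5))
E
python3 st.py
```

```text
yaw_y 1.6409 Rx [ 1.1e-03  4.0e-04 -1.0e+00]
tool_pos [0.53808 0.12249 0.13366]
wrist_force [ 4.05792  3.0144  -2.64159]
wrist_torque [ 0.57686 -0.61564  0.01236]
gripper_width 0.0112
time_s 3.8333
```

apply_moves(commands=[-0.0013,0,0,0,0,0,-0.0013,0,0,0,0,0,-0.0013,0,0,0,0,0,-0.0013,0,0,0,0,0,-0.0013,0,0,0,0,0,0,0,0,0,0,0,0,0,0,0,0,0])

```text
time_s: 4.42
tool_pos: [0.5381, 0.1225, 0.1402]
ee_rot: [0.707, -0.025, 0.706, 0.025]
wrist_force: [4.5, 3.8, 1.4]
gripper_width: 0.0115
```

```bash
python3 st.py
python3 - <<'E'
from h import *
cv2.imwrite("pics/s3.png",cv2.resize(r.get_image("side")[130:280,170:370],None,fx=3.6,fy=3.6))
E
```

```text
yaw_y 1.6409 Rx [ 1.2e-03  4.0e-04 -1.0e+00]
tool_pos [0.53811 0.12249 0.14022]
wrist_force [4.48725 3.79961 1.44884]
wrist_torque [ 0.61109 -0.64723  0.08094]
gripper_width 0.01149
time_s 4.4167
```

View pics/s3.png

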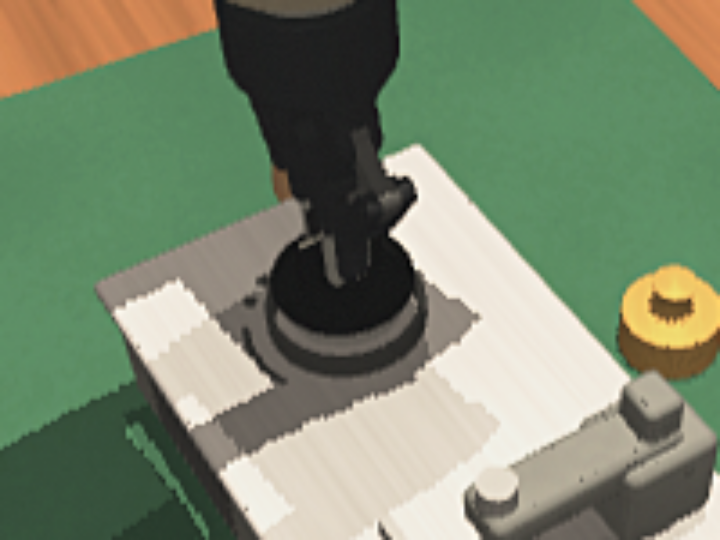

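apply_moves(commands=[0,0.0005,0.0006,0,0,0,0,0,0,0.05,0,0,0,0,0,0.05,0,0,0,0,0,0.05,0,0,0,0,0,0,0,0])

```text
time_s: 4.88
tool_pos: [0.5381, 0.1227, 0.1399]
ee_rot: [0.706, 0.029, 0.707, -0.029]
wrist_force: [2.6, 0.0, 2.5]
gripper_width: 0.0113
```

```bash
python3 st.py
```

```text
yaw_y 1.4883 Rx [-1.e-04 -2.e-04 -1.e+00]
tool_pos [0.5381  0.12269 0.13987]
wrist_force [2.56944 0.02024 2.50831]
wrist_torque [-0.06005 -0.37227 -0.11969]
gripper_width 0.01132
time_s 4.8833
```

apply_moves(commands=[-0.0003,0,0.0003,0.083,0,0,0,0,0,0.083,0,0,0,0,0,0.083,0,0,0,0,0,0.083,0,0,0,0,0,0.083,0,0,0,0,0,0.083,0,0,0,0,0,0.083,0,0,0,0,0,0.083,0,0,0,0,0,0,0,0])

```text
time_s: 5.63
tool_pos: [0.5382, 0.123, 0.14]
ee_rot: [0.658, 0.258, 0.659, -0.258]
wrist_force: [1.0, 4.5, -1.4]
gripper_width: 0.0116
```

```bash
python3 st.py
python3 - <<'E'
from h import *
cv2.imwrite("pics/s4.png",cv2.resize(r.get_image("side")[160:250,200:320],None,fx=6,fy=6))
E
```

```text
yaw_y 0.8243 Rx [-5.e-04  2.e-04 -1.e+00]
tool_pos [0.53821 0.12299 0.13996]
wrist_force [ 1.04348  4.45763 -1.41034]
wrist_torque [ 0.69018 -0.26996 -0.01997]
gripper_width 0.01159
time_s 5.6333
```

View pics/s4.png

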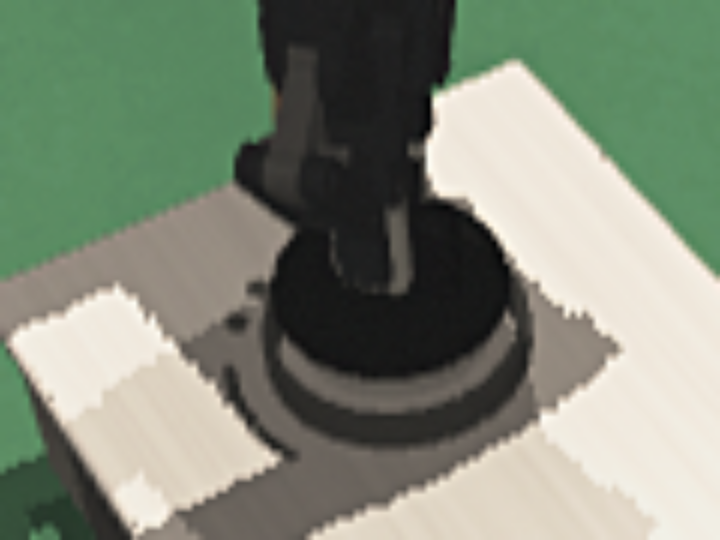

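apply_moves(commands=[0.001,0.0003,-0.0003,0,0,0,0.001,0,0,0,0,0,0.001,0,0,0,0,0,0.0008,0,0,0,0,0,0.0008,0,0,0,0,0,0,0,0,0,0,0,0,0,0,0,0,0])

```text
time_s: 6.27
tool_pos: [0.5385, 0.1231, 0.1358]
ee_rot: [0.659, 0.257, 0.659, -0.257]
wrist_force: [-1.1, -1.5, 8.8]
gripper_width: 0.0113
```

```bash
python3 st.py
```

```text
yaw_y 0.8279 Rx [ 2.e-04 -2.e-04 -1.e+00]
tool_pos [0.53848 0.12308 0.13581]
wrist_force [-1.06862 -1.49691  8.81226]
wrist_torque [-0.07832  0.29419  0.00515]
gripper_width 0.01127
time_s 6.2667
```

apply_moves(commands=[-0.001,0,0,0,0,0,-0.001,0,0,0,0,0,0,0,0,0.03,0,0,0,0,0,0.03,0,0,0,0,0,0,0,0,0.001,0,0,0,0,0,0.001,0,0,0,0,0,0,0,0,0,0,0,0,0,0,0,0,0])

```text
time_s: 7.02
tool_pos: [0.5385, 0.1231, 0.1358]
ee_rot: [0.651, 0.276, 0.651, -0.276]
wrist_force: [-1.5, -1.4, 10.1]
gripper_width: 0.0111
```

```bash
python3 st.py
```

```text
yaw_y 0.7682 Rx [ 3.e-04 -1.e-04 -1.e+00]
tool_pos [0.53851 0.12313 0.13578]
wrist_force [-1.47645 -1.36169 10.119  ]
wrist_torque [-0.22784  0.29218  0.01279]
gripper_width 0.01105
time_s 7.0167
```

apply_moves(commands=[-0.001,0,0,0,0,0,-0.001,0,0,0,0,0,0,0,0,0.03,0,0,0,0,0,0.03,0,0,0,0,0,0,0,0,0.001,0,0,0,0,0,0.0009,0,0,0,0,0,0,0,0,0,0,0,0,0,0,0,0,0])

```text
time_s: 7.77
tool_pos: [0.5385, 0.1232, 0.1358]
ee_rot: [0.642, 0.296, 0.642, -0.296]
wrist_force: [-0.8, -2.0, 8.2]
gripper_width: 0.0115
```

apply_moves(commands=[-0.001,0,0,0,0,0,-0.001,0,0,0,0,0,0,0,0,0.03,0,0,0,0,0,0.03,0,0,0,0,0,0,0,0,0.001,0,0,0,0,0,0.001,0,0,0,0,0,0,0,0,0,0,0,0,0,0,0,0,0])

```text
time_s: 8.52
tool_pos: [0.5385, 0.1232, 0.1359]
ee_rot: [0.633, 0.315, 0.633, -0.315]
wrist_force: [-1.4, -2.0, 8.8]
gripper_width: 0.0117
```

Turn is about 0.97 and the lug is still on the land.

apply_moves(commands=[-0.001,0,0,0,0,0,-0.001,0,0,0,0,0,0,0,0,0.03,0,0,0,0,0,0.03,0,0,0,0,0,0,0,0,0.001,0,0,0,0,0,0.001,0,0,0,0,0,0,0,0,0,0,0,0,0,0,0,0,0])

```text
time_s: 9.27
tool_pos: [0.5386, 0.1232, 0.1358]
ee_rot: [0.624, 0.334, 0.623, -0.334]
wrist_force: [0.2, -2.2, 8.1]
gripper_width: 0.0113
```

apply_moves(commands=[-0.001,0,0,0,0,0,-0.001,0,0,0,0,0,0,0,0,0.03,0,0,0,0,0,0.03,0,0,0,0,0,0,0,0,0.001,0,0,0,0,0,0.001,0,0,0,0,0,0,0,0,0,0,0,0,0,0,0,0,0])

```text
time_s: 10.02
tool_pos: [0.5386, 0.1233, 0.1357]
ee_rot: [0.613, 0.352, 0.613, -0.352]
wrist_force: [1.3, -2.6, 4.3]
gripper_width: 0.0115
```

The force dropped, so I'll probe a little deeper.

apply_moves(commands=[0.0004,0,0,0,0,0,0.0003,0,0,0,0,0,0,0,0,0,0,0,0,0,0,0,0,0])

```text
time_s: 10.35
tool_pos: [0.5386, 0.1232, 0.1353]
ee_rot: [0.613, 0.352, 0.613, -0.352]
wrist_force: [-0.7, -1.7, 9.3]
gripper_width: 0.0113
```

```bash
python3 st.py
```

```text
yaw_y 0.5278 Rx [ 5.e-04  0.e+00 -1.e+00]
tool_pos [0.53857 0.12322 0.13529]
wrist_force [-0.67417 -1.65775  9.25886]
wrist_torque [-0.31596  0.10374 -0.03028]
gripper_width 0.01128
time_s 10.35
```

apply_moves(commands=[-0.0012,0,0,0,0,0,-0.0012,0,0,0,0,0,0,0,0,0.02,0,0,0,0,0,0.02,0,0,0,0,0,0,0,0,0.001,0,0,0,0,0,0.001,0,0,0,0,0,0,0,0,0,0,0,0,0,0,0,0,0], grip_force=40)

```text
time_s: 11.1
tool_pos: [0.5385, 0.1233, 0.1351]
ee_rot: [0.606, 0.365, 0.606, -0.365]
wrist_force: [4.7, 0.3, -2.2]
gripper_width: 0.0115
```

```bash
python3 st.py
```

```text
yaw_y 0.487 Rx [ 0.  0. -1.]
tool_pos [0.53846 0.12328 0.13511]
wrist_force [ 4.69363  0.30154 -2.23505]
wrist_torque [-0.03684 -0.64908 -0.08452]
gripper_width 0.01146
time_s 11.1
```

apply_moves(commands=[0.0005,0,0,0,0,0,0.0005,0,0,0,0,0,0.0005,0,0,0,0,0,0,0,0,0,0,0])

```text
time_s: 11.43
tool_pos: [0.5385, 0.1233, 0.1338]
ee_rot: [0.606, 0.365, 0.606, -0.365]
wrist_force: [2.8, -0.6, -0.1]
gripper_width: 0.011
```

```bash
python3 st.py
```

```text
yaw_y 0.4869 Rx [ 2.e-04  1.e-04 -1.e+00]
tool_pos [0.53849 0.12329 0.1338 ]
wrist_force [ 2.82717 -0.59376 -0.0823 ]
wrist_torque [-0.07069 -0.53882 -0.09901]
gripper_width 0.01102
time_s 11.4333
```

apply_moves(commands=[0.0006,0,0,0,0,0,0.0006,0,0,0,0,0,0.0006,0,0,0,0,0,0.0006,0,0,0,0,0,0,0,0,0,0,0,0,0,0,0,0,0])

```text
time_s: 11.93
tool_pos: [0.5385, 0.1233, 0.1313]
ee_rot: [0.606, 0.365, 0.606, -0.365]
wrist_force: [3.1, 0.2, 1.2]
gripper_width: 0.0113
```

```bash
python3 st.py
python3 - <<'E'
from h import *
cv2.imwrite("pics/s5.png",cv2.resize(r.get_image("side")[160:250,200:320],None,fx=6,fy=6))
E
```

```text
yaw_y 0.487 Rx [ 1.e-04  0.e+00 -1.e+00]
tool_pos [0.53849 0.1233  0.13134]
wrist_force [3.06835 0.17026 1.22613]
wrist_torque [ 0.06379 -0.73244 -0.1534 ]
gripper_width 0.0113
time_s 11.9333
```

View pics/s5.png

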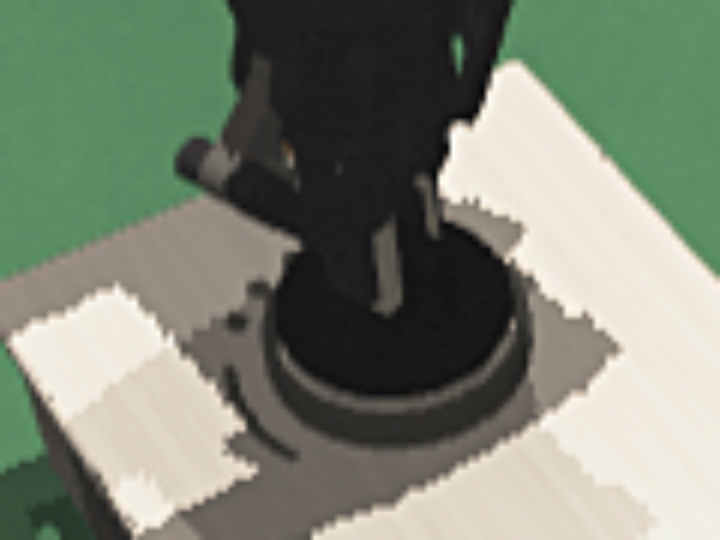

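The disc is sinking into the collar: its front edge is at row 395, compared with 375 when raised. I'll continue down.

apply_moves(commands=[0.0005,0,0,0,0,0,0.0005,0,0,0,0,0,0.0005,0,0,0,0,0,0,0,0,0,0,0])

```text
time_s: 12.32
tool_pos: [0.5385, 0.1233, 0.1301]
ee_rot: [0.606, 0.365, 0.606, -0.365]
wrist_force: [3.2, -0.5, 6.2]
gripper_width: 0.0112
```

apply_moves(commands=[0.0003,0,0,0,0,0,0,0,0,0,0,0,0,0,0,0,0,0])

```text
time_s: 12.57
tool_pos: [0.5386, 0.1233, 0.1301]
ee_rot: [0.606, 0.365, 0.606, -0.365]
wrist_force: [1.4, 0.4, 13.1]
gripper_width: 0.0113
```

```bash
python3 st.py
```

```text
yaw_y 0.487 Rx [ 5.e-04  1.e-04 -1.e+00]
tool_pos [0.53855 0.12331 0.13006]
wrist_force [ 1.36794  0.37542 13.05213]
wrist_torque [-0.09542 -0.25586 -0.19152]
gripper_width 0.01133
time_s 12.5667
```

apply_moves(commands=[-0.0005,0,0,0,0,0,0,0,0,0,0,0])

```text
time_s: 12.73
tool_pos: [0.5385, 0.1233, 0.1302]
ee_rot: [0.606, 0.365, 0.606, -0.365]
wrist_force: [3.8, 0.3, 4.4]
gripper_width: 0.0116
```

apply_moves(commands=[0,0,0,0,0,0,0,0,0,0,0,0,0,0,0,0,0,0,0,0,0,0,0,0,0,0,0,0,0,0,0,0,0,0,0,0], fingers=0.45)

```text
time_s: 13.23
tool_pos: [0.5382, 0.1233, 0.13]
ee_rot: [0.606, 0.365, 0.606, -0.365]
wrist_force: [-0.3, -1.1, 0.1]
gripper_width: 0.0382
```

apply_moves(commands=[-0.005,0,0,0,0,0,-0.01,0,0,0,0,0,-0.015,0,0,0,0,0,-0.015,0,0,0,0,0,-0.015,0,0,0,0,0,-0.015,0,0,0,0,0,-0.015,0,0,0,0,0,-0.015,0,0,0,0,0,0,0,0,0,0,0])

```text
time_s: 13.98
tool_pos: [0.5399, 0.1235, 0.2388]
ee_rot: [0.607, 0.366, 0.605, -0.364]
wrist_force: [0.2, 0.1, 0.6]
gripper_width: 0.0381
```

```bash
python3 st.py
python3 - <<'E'
from h import *
cv2.imwrite("pics/s6.png",cv2.resize(r.get_image("side")[160:250,190:330],None,fx=5.6,fy=5.6,interpolation=2))
cv2.imwrite("pics/t6.png",r.get_image("top"))
E
```

```text
yaw_y 0.487 Rx [ 4.7e-03  8.0e-04 -1.0e+00]
tool_pos [0.53989 0.12354 0.2388 ]
wrist_force [0.22526 0.08389 0.55398]
wrist_torque [ 0.02567  0.00877 -0.02706]
gripper_width 0.03809
time_s 13.9833
```

View pics/s6.png

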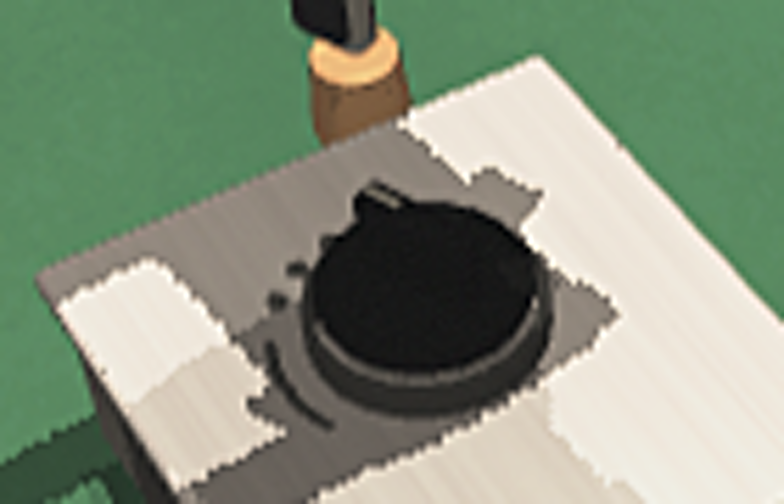

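The image shows the knob turned, with the white line pointing to the left side at (385,190). The disc's front edge is at row 373 or so, no higher than at the start (about 367). As a direct check I'll touch the bar top lightly with shut fingers, which should meet it at about z 0.153 if the knob is home.

apply_moves(commands=[0,0,0,0,0,0,0.01,0,0,0,0,0,0.015,0,0,0,0,0,0.015,0,0,0,0,0,0.015,0,0,0,0,0,0.01,0,0,0,0,0,0.009,0,0,0,0,0,0,0,0,0,0,0,0,0,0,0,0,0], fingers=0)

```text
time_s: 14.83
tool_pos: [0.5381, 0.1232, 0.1606]
ee_rot: [0.605, 0.364, 0.606, -0.365]
wrist_force: [-0.1, 0.2, 0.6]
gripper_width: 0.0002
```

```bash
python3 st.py
```

```text
yaw_y 0.487 Rx [-1.1e-03 -2.0e-04 -1.0e+00]
tool_pos [0.53813 0.12321 0.16059]
wrist_force [-0.12342  0.15016  0.64796]
wrist_torque [ 0.01211  0.03037 -0.02116]
gripper_width 0.00018
time_s 14.8333
```

apply_moves(commands=[0.002,0,0,0,0,0,0.002,0,0,0,0,0,0.001,0,0,0,0,0,0.001,0,0,0,0,0,0.0006,0,0,0,0,0,0,0,0,0,0,0,0,0,0,0,0,0])

```text
time_s: 15.42
tool_pos: [0.5385, 0.1233, 0.1546]
ee_rot: [0.606, 0.365, 0.606, -0.365]
wrist_force: [0.9, -0.4, -0.5]
gripper_width: 0.0002
```

apply_moves(commands=[0.0006,0,0,0,0,0,0.0006,0,0,0,0,0,0.0005,0,0,0,0,0,0,0,0,0,0,0,0,0,0,0,0,0])

```text
time_s: 15.83
tool_pos: [0.5385, 0.1233, 0.153]
ee_rot: [0.606, 0.365, 0.606, -0.365]
wrist_force: [-1.3, 0.3, 3.9]
gripper_width: -0.0001
```

apply_moves(commands=[0.0003,0,0,0,0,0,0,0,0,0,0,0,0,0,0,0,0,0])

```text
time_s: 16.08
tool_pos: [0.5386, 0.1233, 0.153]
ee_rot: [0.606, 0.365, 0.606, -0.365]
wrist_force: [-2.3, -1.0, 8.7]
gripper_width: 0.0001
```

apply_moves(commands=[-0.005,0,0,0,0,0,-0.015,0,0,0,0,0,-0.02,0,0,0,0,0,-0.02,0,0,0,0,0,-0.02,0,0,0,0,0,-0.02,0,0,0,0,0,0,0,0,0,0,0,0,0,0,0,0,0,0,0,0,0,0,0])

```text
time_s: 16.83
tool_pos: [0.5381, 0.1232, 0.2521]
ee_rot: [0.606, 0.365, 0.606, -0.365]
wrist_force: [0.4, 0.1, -1.4]
gripper_width: -0.0
```

```bash
python3 st.py
python3 - <<'E'
from h import *
s=r.get_image("side");cv2.imwrite("pics/s7.png",s)
E
```

```text
yaw_y 0.487 Rx [-4.e-04 -1.e-04 -1.e+00]
tool_pos [0.5381  0.12322 0.25213]
wrist_force [ 0.4466   0.05832 -1.35009]
wrist_torque [ 0.03981 -0.01928  0.02003]
gripper_width -4e-05
time_s 16.8333
```

View pics/s7.png

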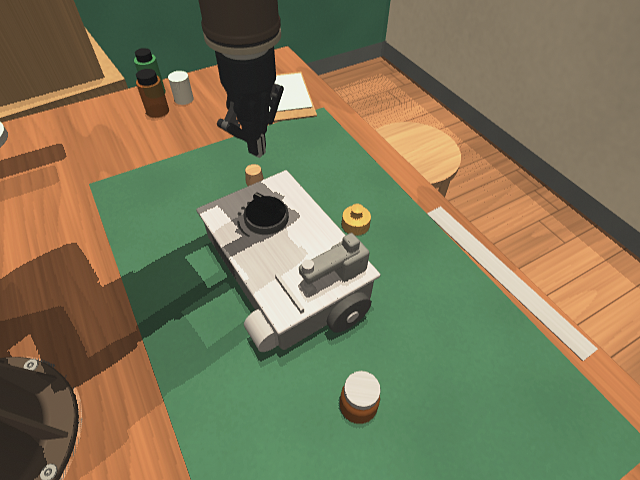

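The knob is home: the bar top met a hard stop at z 0.153. The jar (361,396), slicker (254,175) and weight (356,218) are unmoved, and the hand is clear. Handing in.

```bash
python3 -c "
from station import r
print(r.job_done())"
```

```text
the job is handed in; nothing more can be done
None
```

I handed the job in with the knob home in the work notch, at about 17 s of the 64 s allowed; the interface gave no verdict.

**What I did:** I gripped the bar and pulled the knob up about 10 mm. I then turned it clockwise to the first dot and felt for the notch by lifting, turning 0.04–0.06 rad and lowering it lightly. The lug sat on the land at 0.80, 0.86, 0.91, 0.97 and 1.03 rad. At about 1.13 rad it dropped in. I pushed it to its stop, let go and moved clear.

**Last checks:**
- **Home:** the grasp came back to its starting height (z 0.130 m). A light touch on the bar's top afterwards met a hard stop at z 0.153 m, the nominal height with the knob home.
- **Forces:** wrist force read at the end of each call stayed at or below about 13 N along any axis. The contact force on the catch itself can't be read.
- **Surroundings:** in the last side picture the jar, slicker and weight look unmoved by eye, and the robot touches nothing.

**Less certain:**
- At about 1.09 rad the reading was ambiguous: the force dropped to 4 N, then rose to 9 N after another 0.4 mm. I put that down to the pads slipping slightly or the notch's edge, and raised the grip from 25 to 40 N.
- The turn angles are good only to about 0.02–0.03 rad, because my estimates of the machine's yaw ranged from 0.04 to 0.07 rad.

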